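# Unpin the hold-down plate from the glass jig

### The job

In the stained-glass workshop, take the aluminium hold-down plate with the orange handle by that handle and lift it straight up off the two pins of its jig, keeping it level so that it neither jams nor drags the jig along. Then lay it down gently, flat and handle up, on the middle of the dark rubber pad, lengthwise along the pad, and let go. Leave its jig where it stands, and leave the plate with the blue handle on its own jig.

Things in the scene. Friction and masses are not known exactly. Their poses are not given: they have to be found in the camera images.
- plate_orange: Loose aluminium plate 76 (x) x 176 (y) x 8 mm, 0.25-0.5 kg. Upright orange handle block mid-top, 16 mm (x) by 64 mm (y), rising 44 mm to 52 mm above the underside; grip its x faces; centre of mass on its axis. 12 mm through holes at y = -70, +70 mm. Origin: centre of underside, z up. Starts on its jig, axes along the jig's, underside 26 mm above the table.
- jig_orange: The plate's jig: loose plywood base 120 (x) x 190 (y) x 18 mm, 1.8 kg, merely standing on the table, a coloured glass panel fixed on it. Two upright 10 mm steel pins at y = -70, +70 mm; the plate rests on their shoulders, 26 mm above the table; pin tips 56 mm, so it comes free after rising 30 mm. Origin: centre of underside, z up.
- pad: Dark rubber rest pad fixed flat on the table, 130 (x) x 230 (y) x 4 mm. Origin: centre of its underside, on the table, z up; its top is 4 mm above that. The plate's long side (y) is to lie along the pad's long side (y), either way round.
- plate_blue: The other hold-down plate, to be left alone: same sizes as the first but with a blue handle, on a like jig of its own. Origin: centre of its underside, z up.
Things that resemble listed ones, but are neither listed nor needed, are in the scene too. What is shaped like the plate_orange but red or turquoise is not meant.

How it is judged:
By the outcome, as a careful person would: the job done as asked, in the order asked, and still so for the second after the job is handed in, with the robot touching nothing.
It also fails if it takes over 48 s, if anything falls off the work surface, if the arm or the gripper's body presses on something with over 40 N, if the wrist force passes 120 N, or if a joint passes its speed limit or range.

### The arm

A 6-joint arm with a two-finger parallel gripper is mounted at the origin on the work surface. World frame = base frame: x ahead of the robot, y to its left, z up, the work surface at z = 0. Lengths are in m, angles in rad, forces in N, time in s.
With the tool pointing down it reaches from about 0.35 to 0.975 m from the base axis. Payload 4.9 kg.
Tool frame: the origin (TCP) lies midway between the tips of the shut fingers; the grasp point (between the pads) lies 19 mm behind it; x points along the fingers, y is the direction in which the jaws open and shut, and the axes are right-handed (so a half turn about x gives the same grasp; the last joint's range is limited). The gripper opens to 85 mm and grips with 20 to 120 N. Pads are 22 mm wide; open, the fingers measure 114 mm over their backs; the gripper's body (76 mm by 85 mm) begins 54 mm behind the grasp point. The pads swing forward as they close: fully open they stand 13 mm farther back than shut.
Start: joints at [1.038, 0.053, 1.613, -0, 1.476, -0.119], TCP at [0.251, 0.572, 0.231] pointing down, gripper open.
Joint ranges: [-3.01, 3.01], [-1.01, 2.22], [0.06, 2.58], [-1.02, 4.17], [0.09, 2.62], [-3.14, 3.14]. Speed limits (rad/s): [2.57, 2.57, 3.14, 3.14, 3.14, 3.14].

### API

Orientations are given as a rotation vector (axis times angle).
In Python, from station import ctrl gives the robot as it stands.
- The arm moves only by the shell command python3 -m handwheel 'ROWS' [FORCE]. ROWS is JSON, a list of rows, each a list of 3 entries, a list of its own where there are three numbers: the finger opening in m, from 0 to 0.0854, then the shift along the tool's x, y, z in m, then the turn, a rotation vector about the tool's x, y, z in degrees. In form: [[claw, [dx, dy, dz], [ax, ay, az]], ...]. A call has 1 to 10 rows; each row shifts and turns the commanded pose from where the row before left it, along the tool's axes as they then stand; what a row does not reach is not made up. A row lasts 1/12 s, in which the tool goes at most 41.7 mm and 7.16 degrees, less where a joint would pass 70% of its speed; a pose out of reach is approached as far as the arm can. A call with a gripper value outside its range is refused whole. The fingers move at their own pace and stop on an object; FORCE is the grip in N (left out, the last holds). Time passes only in rows, so rows that do not move let the fingers close. It gives the time, the measured TCP pose, the force and the opening at its end, in the units of the state.
- ctrl.get_obs(): the state, without advancing time (a new reading comes with each control period).
- ctrl.get_image(name): name is "scene" or "side" or "wrist"; returns the picture (400x640x3 uint8, red, green, blue); there is no depth.
- ctrl.camera_params(name): a dict with "vertical_fov" (degrees; the focal length in pixels is half the picture's height over the tangent of half this angle, whatever the lens; pixels are square), "cx", "cy" (the principal point, pixels), "rvec" (rotation vector, rad) and "tvec" (3), from world to camera coordinates, as OpenCV has them; the wrist camera has in their place "T_tool_cam" (4x4, takes a point from camera to tool coordinates, whose origin is the TCP and whose axes are the tool frame's). Camera axes: x right, y down, z forward; pixel columns grow to the right and rows downward; lengths in m; the calibration is good to about 2 mm. A picture is of the moment at which its call begins: read the wrist's pose just before it. camera_params takes no time and is no camera call.
- ctrl.finish_job(): hands the job in, once; it reports no verdict.
Trained networks look in the newest picture that a camera, given by its name, has taken for a name from the list of things; names that differ only in an ending like _2 or _b are one class to them, and where a whole thing is asked for, a point or a joint stands for the part that bears it (a point fixed in the world has none). Each returns a list of dicts, best first, with "score" (0 to 1); they miss things now and then, are a little off and sometimes report something else, mostly with a low value. They report only what shows in the picture. A call takes as long as a camera call. They do not tell look-alikes from the thing itself.
- ctrl.look_for(thing, camera): "box" ([centre column, centre row, width, height] in pixels, round what is visible of it).
- ctrl.silhouettes(thing, camera): "mask" (400x640 bool, what is visible of it) and "box" ([centre column, centre row, width, height] in pixels, round what is visible of it).
- ctrl.tip_of(thing, camera): "centre" ([row, column] in pixels: a listed point, or the origin of a listed thing).
The state is a dict: "t": time; "q": joint angles; "dq": joint speeds; "effort": joint torques, N m; "tool_pos": TCP position; "tool_rot": TCP orientation; "contact_force": force on the tool from outside, world axes, zero at the start; "wrist_torque": the same for the moment, N m; "opening": finger opening in m.
Only numpy, scipy, OpenCV 4.12 (cv2) and the standard library are available. Lean on these libraries where they do the work, as an engineer would, in place of code of your own. Each camera call takes 0.05 s, during which the arm holds its last target.

## Working session

There is one attempt and no reset: what is moved stays moved. The work goes in short steps, Python scripts to look and compute and a shell command to move; the robot and the scene stay as the last step left them, time stands still between calls to the robot, and variables do not carry over. Pictures are saved under pics/ and viewed, and the job is handed in when it is done.

```bash
mkdir -p pics; ls
python3 - <<'E'
from station import ctrl
import cv2
print(ctrl.get_obs())
for n in ["scene","side","wrist"]:
    im=ctrl.get_image(n); cv2.imwrite(f"pics/{n}0.png",im[...,::-1])
    print(n,ctrl.camera_params(n))
    for th in ["plate_orange","pad"]:
        print(th,[(round(d["score"],2),[round(float(v)) for v in d["box"]]) for d in ctrl.look_for(th,n)])
print(ctrl.get_obs()["t"])
E
```

```text
pics
{'t': 0.0, 'q': array([ 1.03800792e+00,  5.33752969e-02,  1.61427880e+00, -1.10975155e-05,
        1.47598454e+00, -1.19004558e-01]), 'dq': array([-0.00052292, -0.00141525, -0.0001206 , -0.00156677,  0.00120524,
        0.00190417]), 'effort': array([ 6.75354386e-04, -3.93685591e+01, -3.70174205e+01, -5.75154695e-05,
        7.11604502e-03,  9.04039979e-06]), 'tool_pos': array([0.25098958, 0.57171995, 0.23006066]), 'tool_rot': array([ 0.32305881,  1.54696525, -0.3261272 ]), 'contact_force': array([ 0.41997474,  0.4842383 , -0.44302736]), 'wrist_torque': array([ 0.03836324, -0.01609415, -0.01034515]), 'opening': 0.08555746474355724}
scene {'vertical_fov': 49.73044900949212, 'cx': 324.64172777791816, 'cy': 200.53824426481376, 'rvec': array([ 2.2896983 ,  1.10510638, -0.36925055]), 'tvec': array([-0.19330581, -0.30146362,  1.57523528])}
plate_orange [(0.95, [390, 224, 59, 50]), (0.83, [373, 125, 27, 40]), (0.8, [223, 203, 59, 25]), (0.69, [216, 323, 36, 69]), (0.62, [344, 182, 54, 46])]
pad [(0.97, [278, 249, 94, 71])]
side {'vertical_fov': 54.82366540211549, 'cx': 317.289098041544
[... 182 characters left out ...]
.93, [292, 114, 49, 30]), (0.76, [401, 358, 93, 83]), (0.63, [394, 156, 51, 41]), (0.62, [334, 248, 76, 28])]
pad [(0.88, [312, 163, 50, 56])]
wrist {'vertical_fov': 67.6714922344602, 'cx': 318.6612133388286, 'cy': 202.11014955963594, 'T_tool_cam': array([[-9.89954162e-04, -3.06383477e-01,  9.51907656e-01,
        -1.42443564e-01],
       [ 9.99998345e-01,  1.14946672e-03,  1.40993733e-03,
         4.43135694e-05],
       [-1.52616767e-03,  9.51907476e-01,  3.06381832e-01,
        -7.93550206e-02],
       [ 0.00000000e+00,  0.00000000e+00,  0.00000000e+00,
         1.00000000e+00]])}
plate_orange [(0.88, [121, 262, 86, 119]), (0.57, [23, 370, 42, 60]), (0.18, [164, 394, 11, 11])]
pad []
0.45
```

View pics/scene0.png

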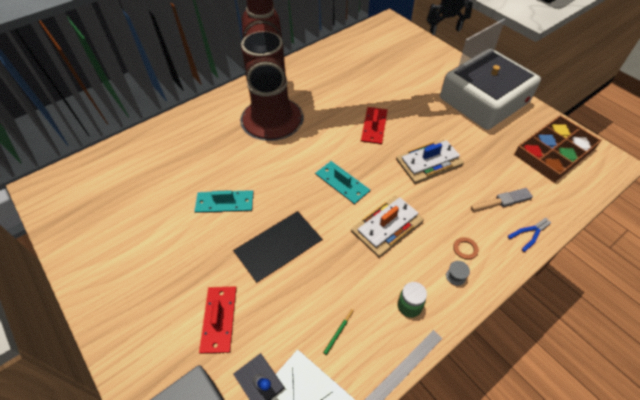

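View pics/side0.png

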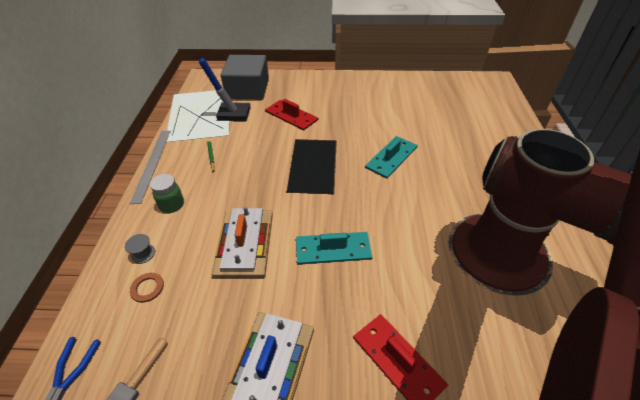

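View pics/wrist0.png

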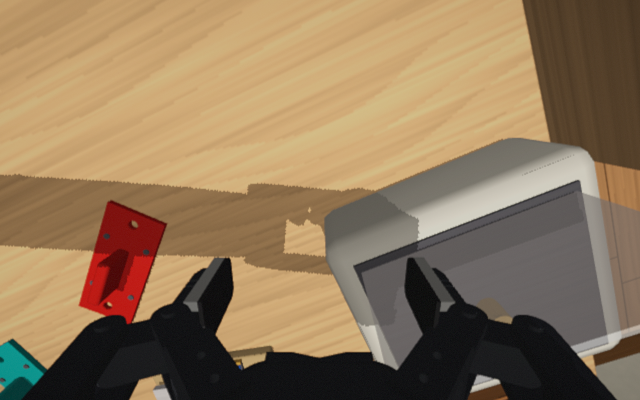

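Candidates in the scene view: orange handle (390,220), blue (432,152), red (375,125) and (218,320), turquoise (225,201) and (343,182). The one at (390,220) in scene / (243,238) in side fits: it has an orange handle and sits on a jig. The pad is at (278,246) in scene and (312,165) in side.

```bash
cat > h.py <<'E'
import numpy as np, cv2
from scipy.optimize import minimize
from scipy.spatial.transform import Rotation as R
from station import ctrl
def cam(n,obs=None):
    p=ctrl.camera_params(n); f=200/np.tan(np.radians(p["vertical_fov"]/2))
    K=np.array([[f,0,p["cx"]],[0,f,p["cy"]],[0,0,1]])
    if "rvec" in p: return K,R.from_rotvec(p["rvec"]).as_matrix(),np.array(p["tvec"])
    T=np.eye(4);T[:3,:3]=R.from_rotvec(obs["tool_rot"]).as_matrix();T[:3,3]=obs["tool_pos"]
    M=np.linalg.inv(T@p["T_tool_cam"]); return K,M[:3,:3],M[:3,3]
def proj(C,P):
    K,Rm,t=C; q=(np.asarray(P)@Rm.T+t)@K.T; return q[:,:2]/q[:,2:]
def box(x,y,a,sx,sy,z0,z1):
    c,s=np.cos(a),np.sin(a)
    return np.array([[x+c*u-s*v,y+s*u+c*v,z] for u in(-sx/2,sx/2) for v in(-sy/2,sy/2) for z in(z0,z1)])
def ray(C,uv,z):
    K,Rm,t=C; d=Rm.T@np.linalg.inv(K)@np.array([uv[0],uv[1],1.]); o=-Rm.T@t
    return o+d*(z-o[2])/d[2]
def soft(C,P,S=4):
    h=cv2.convexHull((proj(C,P)*16*S).round().astype(np.int32))
    m=np.zeros((400*S,640*S),np.uint8); cv2.fillConvexPoly(m,h,255,shift=4)
    return cv2.resize(m,(640,400),interpolation=cv2.INTER_AREA)/255.
def fit(views,size,z,x0):  # views: (C,mask float)
    def cost(p):
        return sum(1-np.minimum(r,m).sum()/np.maximum(r,m).sum() for C,m in views for r in [soft(C,box(p[0],p[1],p[2],*size,*z))])
    best=None
    for a in (x0[2],) if x0[2] is not None else np.radians(range(0,180,20)):
        s=np.array([[x0[0],x0[1],a]]*4); s[1,0]+=.01;s[2,1]+=.01;s[3,2]+=.25
        r=minimize(cost,[x0[0],x0[1],a],method="Nelder-Mead",options=dict(initial_simplex=s,xatol=1e-4,fatol=1e-4,maxiter=150))
        if best is None or r.fun<best.fun: best=r
    return best.x,best.fun
def orange(im):
    h=cv2.cvtColor(im,cv2.COLOR_RGB2HSV); return ((h[...,0]>=3)&(h[...,0]<=14)&(h[...,1]>190)&(h[...,2]>60))
def blob(m,uv,r=30):
    k=np.zeros_like(m); u,v=map(int,uv); k[v-r:v+r,u-r:u+r]=m[v-r:v+r,u-r:u+r]; return k.astype(float)
E
python3 - <<'E'
from h import *
V=[];W=[];crops=[]
for n,uv in (("scene",(390,217)),("side",(241,231))):
    im=ctrl.get_image(n); C=cam(n); m=blob(orange(im),uv); print(n,m.sum())
    V.append((C,m)); 
    s=[d for d in ctrl.silhouettes("pad",n)][0]; W.append((C,s["mask"].astype(float))); 
    vis=im.copy(); vis[m>0]=(0,255,0); u,v=uv
    crops.append(np.hstack([cv2.resize(k[v-40:v+40,u-40:u+40],(400,300)) for k in (im,vis)]))
cv2.imwrite("pics/crop1.png",np.vstack(crops)[...,::-1])
g=ray(V[0][0],(390,217),.056); print(g, ray(V[1][0],(241,231),.056))
for vs in (V,V[:1],V[1:]):
    p,f=fit(vs,(.016,.064),(.034,.078),(g[0],g[1],None)); print("handle",p.round(4),np.degrees(p[2]).round(1),f)
g=ray(W[0][0],(278,249),.004); print(g)
for vs in (W,W[:1],W[1:]):
    p,f=fit(vs,(.13,.23),(0,.004),(g[0],g[1],None)); print("pad",p.round(4),np.degrees(p[2]).round(1),f)
E
```

```text
scene 118.0
side 216.0
[0.61125291 0.00272227 0.056     ] [0.60594305 0.00719056 0.056     ]
handle [0.6068 0.0046 3.3469] 191.8 0.9401060499295224
handle [0.6074 0.0043 0.3248] 18.6 0.49918839761459466
handle [ 0.6095 -0.0015  0.1922] 11.0 0.4017808335661617
[ 0.46961165 -0.29710074  0.004     ]
pad [ 0.4562 -0.287  -0.0108] -0.6 0.08166442378173089
pad [ 0.4577 -0.2881  3.1328] 179.5 0.0269067281482106
pad [ 0.455  -0.2862 -0.0156] -0.9 0.03689455862867952
```

View pics/crop1.png

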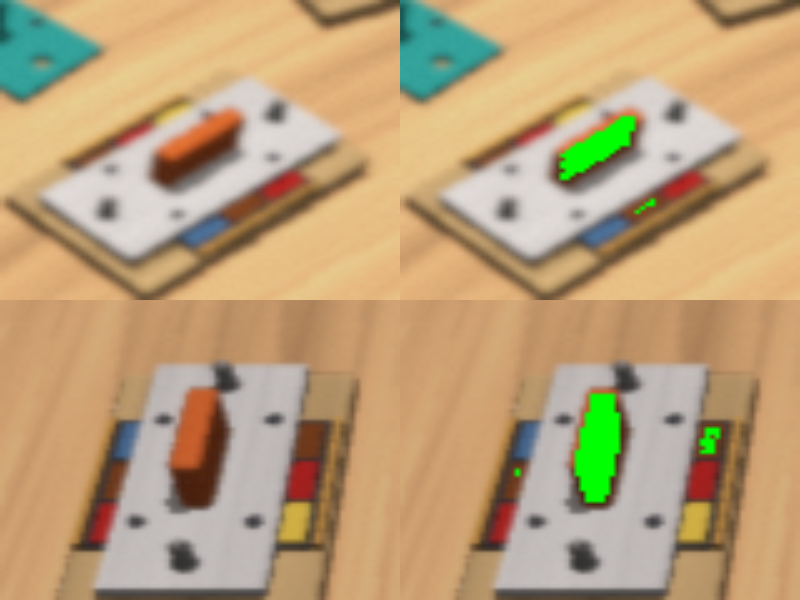

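The crop confirms it: orange handle at scene (390,217) / side (241,231), on a plate sitting on the pins of a jig. Next I'll refine the mask from the saved pictures and plan the approach.

```bash
cat >> h.py <<'E'
def orange(im):
    h=cv2.cvtColor(im,cv2.COLOR_RGB2HSV); return (((h[...,0]<=16)|(h[...,0]>=176))&(h[...,1]>135)&(h[...,2]>25))
def blob(m,uv):
    n,l=cv2.connectedComponents(m.astype(np.uint8),connectivity=4); return (l==l[int(uv[1]),int(uv[0])]).astype(float)
def delta(obs,pos,yawdir):
    """move to TCP pos, pointing down, tool y along yawdir (deg, mod 180)"""
    Rt=R.from_rotvec(obs["tool_rot"]).as_matrix(); a=np.radians(yawdir); best=None
    for s in (1,-1):
        y=s*np.array([np.cos(a),np.sin(a),0]); x=np.array([0,0,-1.]); G=np.c_[x,y,np.cross(x,y)]
        d=np.degrees(R.from_matrix(Rt.T@G).as_rotvec()); 
        print("turn",d.round(2))
    print("shift tool mm",(1000*Rt.T@(np.array(pos)-obs["tool_pos"])).round(1))
E
python3 - <<'E'
from h import *
V=[]
for n,uv in (("scene",(390,217)),("side",(241,231))):
    im=cv2.imread(f"pics/{n}0.png")[...,::-1]; C=cam(n); m=blob(orange(im),uv); print(n,m.sum()); V.append((C,m))
for vs in (V,V[:1],V[1:]):
    p,f=fit(vs,(.016,.064),(.034,.078),(.607,.003,None)); print("handle",p.round(4),np.degrees(p[2]).round(1),f)
o=ctrl.get_obs(); print(R.from_rotvec(o["tool_rot"]).as_matrix().round(3))
delta(o,(.607,.003,.23),10)
E
```

```text
scene 158.0
side 254.0
handle [0.6071 0.0047 0.164 ] 9.4 0.5852325815629819
handle [0.6085 0.0028 0.2461] 14.1 0.3179646440516005
handle [0.6079 0.0014 0.1415] 8.1 0.22633091257380478
[[-0.     0.402  0.916]
 [-0.     0.916 -0.402]
 [-1.    -0.    -0.   ]]
turn [56.29 -0.    0.  ]
turn [-123.71   -0.     -0.  ]
shift tool mm [   1.3 -378.2  554.6]
```

```bash
python3 -m handwheel '[[0.085,[0,-0.0189,0.0277],[0,0,0]],[0.085,[0,-0.0189,0.0277],[0,0,0]],[0.085,[0,-0.0189,0.0277],[0,0,0]],[0.085,[0,-0.0189,0.0277],[0,0,0]],[0.085,[0,-0.0189,0.0277],[0,0,0]],[0.085,[0,-0.0189,0.0277],[0,0,0]],[0.085,[0,-0.0189,0.0277],[0,0,0]],[0.085,[0,-0.0189,0.0277],[0,0,0]],[0.085,[0,-0.0189,0.0277],[0,0,0]],[0.085,[0,-0.0189,0.0277],[0,0,0]]]' 40
```

```text
t: 1.48
tool_pos: [0.4295, 0.2864, 0.2316]
tool_rot: [0.325, 1.546, -0.324]
contact_force: [0.9, 0.3, -0.3]
opening: 0.0851
```

```bash
python3 -m handwheel '[[0.085,[0,-0.0189,0.0277],[0,0,0]],[0.085,[0,-0.0189,0.0277],[0,0,0]],[0.085,[0,-0.0189,0.0277],[0,0,0]],[0.085,[0,-0.0189,0.0277],[0,0,0]],[0.085,[0,-0.0189,0.0277],[0,0,0]],[0.085,[0,-0.0189,0.0277],[0,0,0]],[0.085,[0,-0.0189,0.0277],[0,0,0]],[0.085,[0,-0.0189,0.0277],[0,0,0]],[0.085,[0,-0.0189,0.0277],[0,0,0]],[0.085,[0,-0.0189,0.0277],[0,0,0]]]'; python3 -m handwheel '[[0.085,[0,0,0],[7,0,0]],[0.085,[0,0,0],[7,0,0]],[0.085,[0,0,0],[7,0,0]],[0.085,[0,0,0],[7,0,0]],[0.085,[0,0,0],[7,0,0]],[0.085,[0,0,0],[7,0,0]],[0.085,[0,0,0],[7,0,0]],[0.085,[0,0,0],[7,0,0]],[0.085,[0,0,0],[0,0,0]],[0.085,[0,0,0],[0,0,0]]]'
python3 - <<'E'
from h import *
o=ctrl.get_obs(); im=ctrl.get_image("wrist"); cv2.imwrite("pics/w1.png",im[...,::-1]); np.save("w1.npy",np.r_[o["tool_pos"],o["tool_rot"]])
print(o["tool_pos"],o["q"],o["t"]); print(R.from_rotvec(o["tool_rot"]).as_matrix().round(3))
C=cam("wrist",o); print(proj(C,[[.607,.003,.078]]))
E
```

```text
t: 2.32
tool_pos: [0.6073, 0.0018, 0.2314]
tool_rot: [0.325, 1.546, -0.325]
contact_force: [0.9, -0.0, -0.2]
opening: 0.0851
t: 3.15
tool_pos: [0.6066, 0.0034, 0.2313]
tool_rot: [1.074, 1.29, -1.074]
contact_force: [0.2, -0.3, 0.5]
opening: 0.0854
[0.6065642  0.00337711 0.23134464] [-1.17058665e-01  9.45341356e-03  1.65703593e+00 -1.59972939e-05
  1.47502439e+00 -2.99786269e-01] 3.15
[[ 0.     0.983  0.182]
 [-0.     0.182 -0.983]
 [-1.     0.     0.   ]]
[[319.38884348 187.7408041 ]]
```

View pics/w1.png

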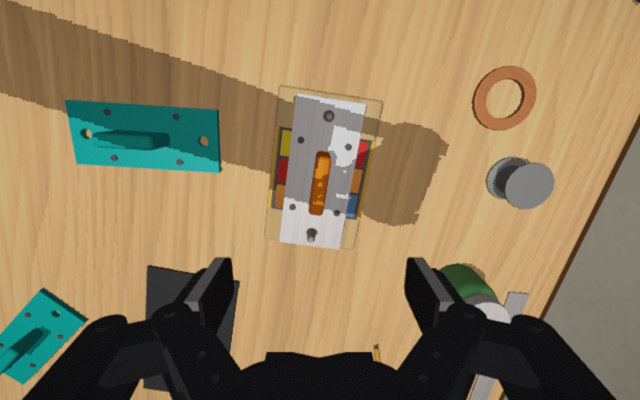

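The wrist view shows the orange handle at (320,183), with pins at (329,116) and (311,235). I'll fit both.

Run:
```python
from h import *
o=np.load("w1.npy"); o=dict(tool_pos=o[:3],tool_rot=o[3:]); C=cam("wrist",o)
im=cv2.imread("pics/w1.png")[...,::-1]
h=cv2.cvtColor(im,cv2.COLOR_RGB2HSV); m=((h[...,0]<=18)&(h[...,1]>200)); m=blob(m,(320,190)); print(m.sum())
m=cv2.morphologyEx(m,cv2.MORPH_CLOSE,np.ones((5,5)))
p,f=fit([(C,m)],(.016,.064),(.034,.078),(.607,.003,np.radians(5))); print(p.round(4),np.degrees(p[2]).round(2),f)
vis=im.copy(); vis[m>0]=(0,255,0); 
r=proj(C,box(*p,.076,.176,.026,.034))
cv2.polylines(vis,[cv2.convexHull(r.astype(np.float32)).round().astype(int)],True,(255,0,255),1)
cv2.imwrite("pics/w1c.png",np.hstack([cv2.resize(k[80:255,250:400],(390,455),interpolation=cv2.INTER_CUBIC) for k in (im,vis)])[...,::-1])
a,b=ray(C,(329,116),.056),ray(C,(311,235),.056); print("pins",a,b,(a+b)/2,np.linalg.norm(a-b),np.degrees(np.arctan2(*(a-b)[1::-1]))-90)
```

```text
810.0
[0.6072 0.0015 0.0897] 5.14 0.2152390043919531
pins [0.60384964 0.07367372 0.056     ] [ 0.60901274 -0.06029814  0.056     ] [0.60643119 0.00668779 0.056     ] 0.13407130847234408 2.207012098301746
```

View pics/w1c.png

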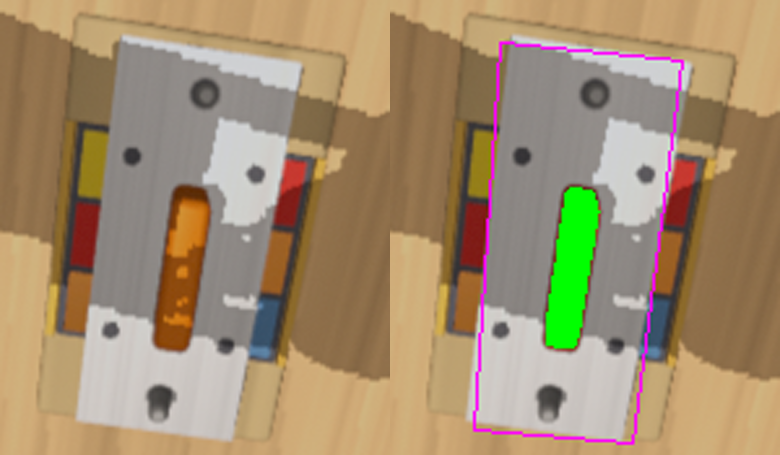

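Run:
```python
from h import *
from scipy.optimize import least_squares
o=np.load("w1.npy"); o=dict(tool_pos=o[:3],tool_rot=o[3:]); C=cam("wrist",o)
c=np.array([(122,38),(302,64),(77,420),(233,441)])/2.6+[250,80]
print(np.array([ray(C,k,.034) for k in c]).round(4))
loc=np.array([(-.038,.088),(.038,.088),(-.038,-.088),(.038,-.088)])
pin=np.array([(205,92),(159,398)])/2.6+[250,80]
def res(p):
    Q=np.c_[loc@np.array([[np.cos(p[2]),np.sin(p[2])],[-np.sin(p[2]),np.cos(p[2])]])+p[:2],np.full(4,.034)]
    return (proj(C,Q)-c).ravel()
r=least_squares(res,[.607,.003,.1]); print(r.x.round(4),np.degrees(r.x[2]),r.fun.round(1))
# handle top face corners in crop: TL(172,188) TR(212,190) BL(153,347) BR(189,352)
print("handle top",ray(C,np.array([192,187])/2.6+[250,80],.078),ray(C,np.array([171,352])/2.6+[250,80],.078))
im=cv2.imread("pics/w1.png")[...,::-1]
h=cv2.cvtColor(im,cv2.COLOR_RGB2HSV);
m=blob((h[...,0]<=18)&(h[...,1]>130),(320,190));print(m.sum())
m=cv2.morphologyEx(m,cv2.MORPH_CLOSE,np.ones((5,5)))
p,f=fit([(C,m)],(.016,.064),(.034,.078),(.607,.003,0.)); print(p.round(4),np.degrees(p[2]).round(2),f)
```

```text
[[ 0.5666  0.0885  0.034 ]
 [ 0.642   0.0922  0.034 ]
 [ 0.5732 -0.086   0.034 ]
 [ 0.6492 -0.0832  0.034 ]]
[0.6078 0.0027 0.0403] 2.3107406760249605 [-0.2 -0.7  0.2  0.   0.   0.6  0.   0.3]
handle top [0.60459704 0.03977846 0.078     ] [ 0.60879663 -0.02738597  0.078     ]
912.0
[0.6072 0.0026 0.0674] 3.86 0.15216970626357762
```

Plate fit: centre (0.6078, 0.0027), yaw 2.3°, corner residuals under 1 px, and the pins agree at 2.2°. I'll turn, then descend part way.

```bash
python3 -m handwheel '[[0.085,[0,0,0],[4.1,0,0]],[0.085,[0,0,0],[4.1,0,0]],[0.085,[0.02,0.0012,0.0007],[0,0,0]],[0.085,[0.025,0,0],[0,0,0]],[0.085,[0.025,0,0],[0,0,0]],[0.085,[0.025,0,0],[0,0,0]],[0.06,[0.015,0,0],[0,0,0]],[0.05,[0,0,0],[0,0,0]],[0.04,[0,0,0],[0,0,0]],[0.04,[0,0,0],[0,0,0]]]'
python3 - <<'E'
from h import *
o=ctrl.get_obs(); im=ctrl.get_image("wrist"); cv2.imwrite("pics/w2.png",im[...,::-1]); np.save("w2.npy",np.r_[o["tool_pos"],o["tool_rot"]])
print(o["tool_pos"],o["t"]); print(R.from_rotvec(o["tool_rot"]).as_matrix().round(3))
s=ctrl.get_image("side"); u,v=241,225; cv2.imwrite("pics/s2.png",cv2.resize(s[v-90:v+60,u-100:u+100],(800,600))[...,::-1])
E
```

```text
t: 4.03
tool_pos: [0.6087, 0.0026, 0.1229]
tool_rot: [1.182, 1.225, -1.18]
contact_force: [-0.2, -0.0, 0.8]
opening: 0.0403
[0.6087318  0.00264162 0.12287718] 4.0333
[[ 0.002  0.999  0.037]
 [-0.     0.037 -0.999]
 [-1.     0.002  0.   ]]
```

View pics/w2.png

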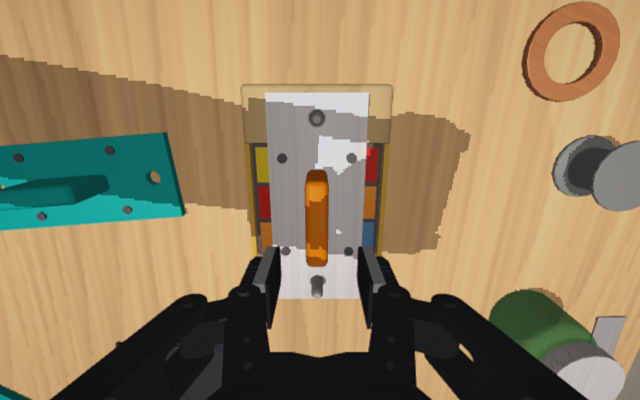

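View pics/s2.png

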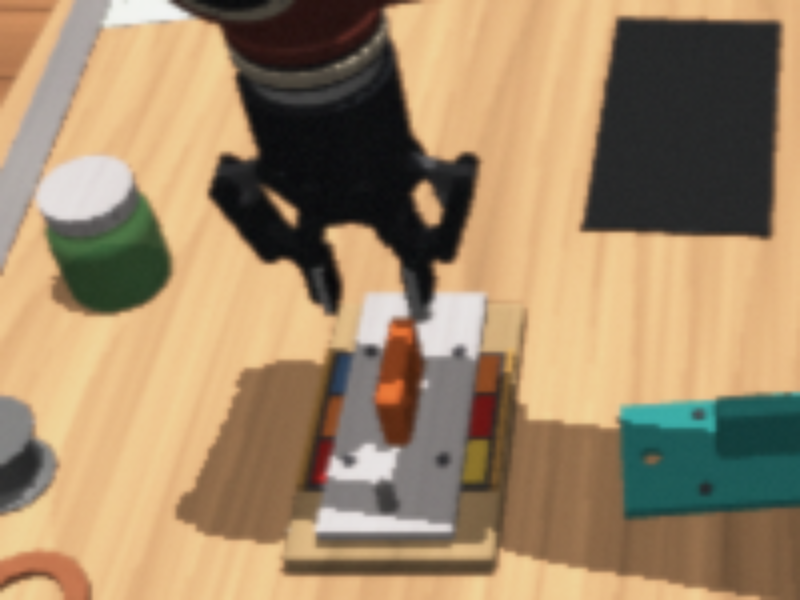

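Run:
```python
from h import *
from scipy.optimize import least_squares
o=np.load("w2.npy"); o=dict(tool_pos=o[:3],tool_rot=o[3:]); C=cam("wrist",o)
im=cv2.imread("pics/w2.png")[...,::-1]
g=cv2.cvtColor(im,cv2.COLOR_RGB2HSV).astype(int)
m=((g[...,1]<45)&(g[...,2]>110))
for v in (100,130,160,180,200,220,240): 
    u=np.flatnonzero(m[v,240:395])+240; print(v,u.min(),u.max(),[ (ray(C,(k,v),.034)).round(4)[:2] for k in (u.min(),u.max()+1)])
h=cv2.cvtColor(im,cv2.COLOR_RGB2HSV);
mm=(h[...,0]<=18)&(h[...,1]>170);mm[:,:295]=0;mm[:,340:]=0
for v in (180,200,220,240,255):
    u=np.flatnonzero(mm[v]); print(v,u.min(),u.max(),ray(C,((u.min()+u.max()+1)/2,v),.078).round(4))
k=im[80:310,230:400]; cv2.imwrite("pics/w2c.png",cv2.resize(k,(440,595),interpolation=cv2.INTER_CUBIC)[...,::-1])
```

```text
100 265 368 [array([0.5658, 0.0844]), array([0.6421, 0.0873])]
130 267 366 [array([0.567, 0.063]), array([0.6425, 0.0659])]
160 268 364 [array([0.5675, 0.0402]), array([0.643 , 0.0431])]
180 270 363 [array([0.5688, 0.0243]), array([0.6436, 0.0271])]
200 271 362 [array([0.5695, 0.0076]), array([0.6442, 0.0105])]
220 271 362 [array([ 0.5693, -0.0098]), array([ 0.6456, -0.0069])]
240 273 361 [array([ 0.5708, -0.0279]), array([ 0.6463, -0.0251])]
180 307 326 [0.6059 0.0363 0.078 ]
200 306 327 [0.6064 0.0228 0.078 ]
220 306 327 [0.6069 0.0087 0.078 ]
240 306 327 [ 0.6075 -0.006   0.078 ]
255 307 326 [ 0.6079 -0.0174  0.078 ]
```

View pics/w2c.png

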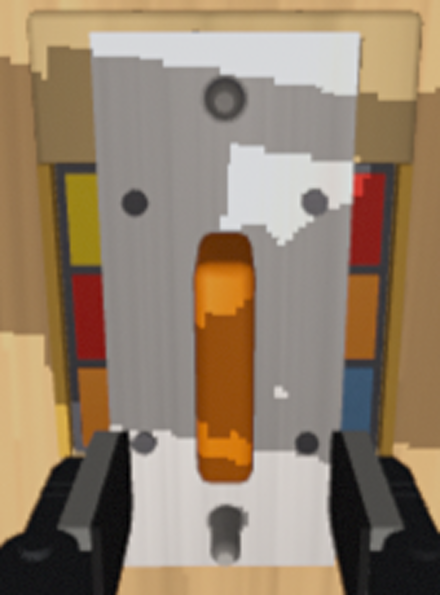

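The handle centreline is at x ≈ 0.6071, so I shift −1.6 mm in tool y and go down 80 mm with the jaws 60 mm open.

```bash
python3 -m handwheel '[[0.06,[0.0,-0.0016,0],[0,0,0]],[0.06,[0.015,0,0],[0,0,0]],[0.06,[0.015,0,0],[0,0,0]],[0.06,[0.015,0,0],[0,0,0]],[0.06,[0.015,0,0],[0,0,0]],[0.05,[0.012,0,0],[0,0,0]],[0.04,[0.008,0,0],[0,0,0]],[0.03,[0,0,0],[0,0,0]],[0.025,[0,0,0],[0,0,0]],[0.022,[0,0,0],[0,0,0]]]' 40
python3 - <<'E'
from h import *
o=ctrl.get_obs(); im=ctrl.get_image("wrist"); cv2.imwrite("pics/w3.png",im[...,::-1])
print(o["tool_pos"],o["contact_force"],o["opening"]);
E
```

```text
t: 4.97
tool_pos: [0.607, 0.0026, 0.0424]
tool_rot: [1.183, 1.225, -1.181]
contact_force: [0.2, 0.7, -0.3]
opening: 0.0221
[0.60700935 0.00257827 0.04240993] [ 0.21752801  0.74963007 -0.30422012] 0.02209100460224354
```

View pics/w3.png

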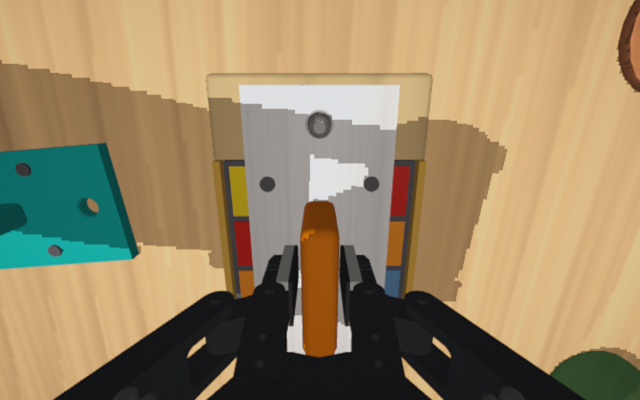

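Handle centre (320) lies midway between the fingers (297 and 343). I'll close gently, then firm up.

```bash
python3 -m handwheel '[[0.018,[0,0,0],[0,0,0]],[0.016,[0,0,0],[0,0,0]],[0.014,[0,0,0],[0,0,0]],[0.012,[0,0,0],[0,0,0]],[0.01,[0,0,0],[0,0,0]]]' 25;  python3 -m handwheel '[[0.0,[0,0,0],[0,0,0]],[0.0,[0,0,0],[0,0,0]],[0.0,[0,0,0],[0,0,0]],[0,[0,0,0],[0,0,0]]]' 70
```

```text
t: 5.43
tool_pos: [0.6073, 0.0026, 0.0425]
tool_rot: [1.183, 1.224, -1.181]
contact_force: [1.4, -0.0, 3.6]
opening: 0.0155
t: 5.77
tool_pos: [0.6073, 0.0026, 0.0426]
tool_rot: [1.183, 1.224, -1.181]
contact_force: [1.0, 0.3, 5.6]
opening: 0.015
```

Lift slowly, checking the force.

```bash
python3 -m handwheel '[[0,[-0.002,0,0],[0,0,0]],[0,[-0.002,0,0],[0,0,0]],[0,[-0.003,0,0],[0,0,0]],[0,[-0.003,0,0],[0,0,0]],[0,[0,0,0],[0,0,0]]]';  python3 - <<'E'
from h import *
o=ctrl.get_obs(); print(o["contact_force"],o["wrist_torque"])
s=ctrl.get_image("side"); u,v=241,225; cv2.imwrite("pics/s4.png",cv2.resize(s[v-90:v+60,u-100:u+100],(800,600))[...,::-1])
E
```

```text
t: 6.18
tool_pos: [0.6061, 0.0026, 0.0504]
tool_rot: [1.182, 1.226, -1.182]
contact_force: [4.0, -0.6, -2.5]
opening: 0.015
[ 4.02947649 -0.60047604 -2.53591699] [-7.30017321e-02 -8.40791719e-01  7.47592889e-04]
```

View pics/s4.png

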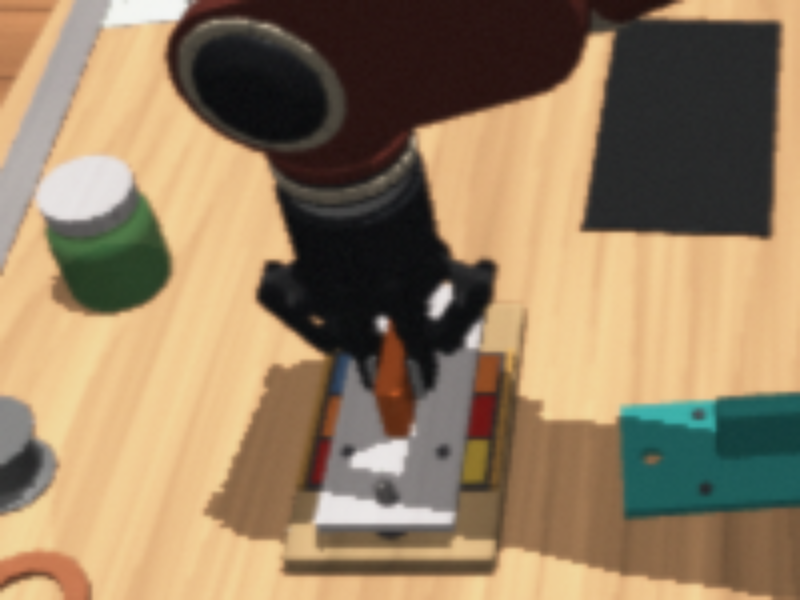

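The plate is rising cleanly, but there is a 4 N x side load and the TCP sits about 1 mm toward −x. Correct that before going on.

```bash
python3 -m handwheel '[[0,[0,0.0008,0],[0,0,0]],[0,[0,0,0],[0,0,0]],[0,[0,0,0],[0,0,0]]]';  python3 - <<'E'
from h import *
o=ctrl.get_obs(); print(o["tool_pos"],o["contact_force"],o["wrist_torque"]);print(R.from_rotvec(o["tool_rot"]).as_matrix().round(4))
E
```

```text
t: 6.48
tool_pos: [0.6061, 0.0027, 0.0504]
tool_rot: [1.181, 1.228, -1.184]
contact_force: [1.7, -1.5, -5.0]
opening: 0.0151
[0.60614554 0.00267586 0.05041479] [ 1.72711964 -1.54279737 -5.02155616] [-0.1136112  -0.37319714  0.04485607]
[[-2.000e-03  9.993e-01  3.650e-02]
 [-0.000e+00  3.650e-02 -9.993e-01]
 [-1.000e+00 -2.000e-03 -1.000e-04]]
```

```bash
python3 -m handwheel '[[0,[-0.003,0.0003,0],[0,0,0]],[0,[-0.003,0,0],[0,0,0]],[0,[-0.003,0,0],[0,0,0]],[0,[0,0,0],[0,0,0]]]';  python3 -m handwheel '[[0,[-0.003,0,0],[0,0,0]],[0,[-0.003,0,0],[0,0,0]],[0,[-0.003,0,0],[0,0,0]],[0,[0,0,0],[0,0,0]]]'
```

```text
t: 6.82
tool_pos: [0.6072, 0.0028, 0.0611]
tool_rot: [1.182, 1.226, -1.182]
contact_force: [0.7, -0.1, -3.7]
opening: 0.0153
t: 7.15
tool_pos: [0.6078, 0.0027, 0.0703]
tool_rot: [1.183, 1.225, -1.181]
contact_force: [-0.3, -0.6, -4.4]
opening: 0.0149
```

```bash
python3 -m handwheel '[[0,[-0.003,0,0],[0,0,0]],[0,[-0.003,0,0],[0,0,0]],[0,[-0.004,0,0],[0,0,0]],[0,[-0.006,0,0],[0,0,0]],[0,[-0.01,0,0],[0,0,0]],[0,[-0.01,0,0],[0,0,0]],[0,[-0.01,0,0],[0,0,0]],[0,[-0.01,0,0],[0,0,0]],[0,[0,0,0],[0,0,0]],[0,[0,0,0],[0,0,0]]]';  python3 - <<'E'
from h import *
o=ctrl.get_obs(); print(o["tool_pos"],o["contact_force"],o["wrist_torque"])
s=ctrl.get_image("side"); u,v=241,215; a=cv2.resize(s[v-90:v+60,u-70:u+80],(400,400))
s=ctrl.get_image("scene"); cv2.imwrite("pics/sc5f.png",s[...,::-1]); u,v=390,210; b=cv2.resize(s[v-75:v+75,u-75:u+75],(400,400))
cv2.imwrite("pics/s5.png",np.hstack([a,b])[...,::-1])
s=ctrl.get_image("wrist"); cv2.imwrite("pics/w5.png",s[...,::-1])
E
```

```text
t: 7.98
tool_pos: [0.6081, 0.0026, 0.1269]
tool_rot: [1.183, 1.224, -1.181]
contact_force: [-0.1, 0.1, -4.4]
opening: 0.0154
[0.60812837 0.00260728 0.12686825] [-0.11382843  0.13356449 -4.43231663] [-0.02090436  0.02911798  0.02029184]
```

View pics/s5.png

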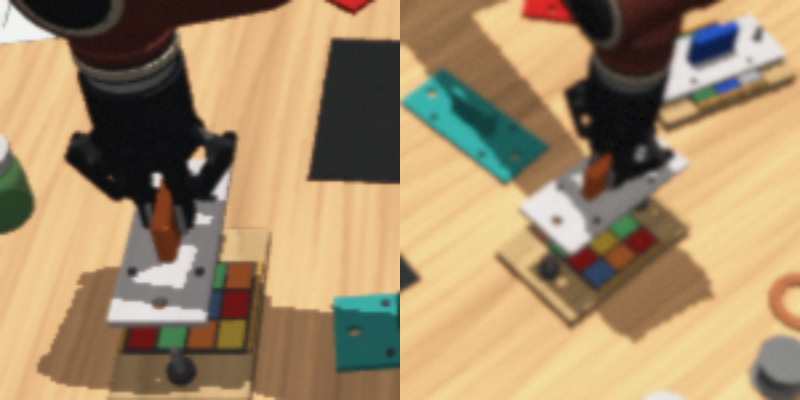

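View pics/w5.png

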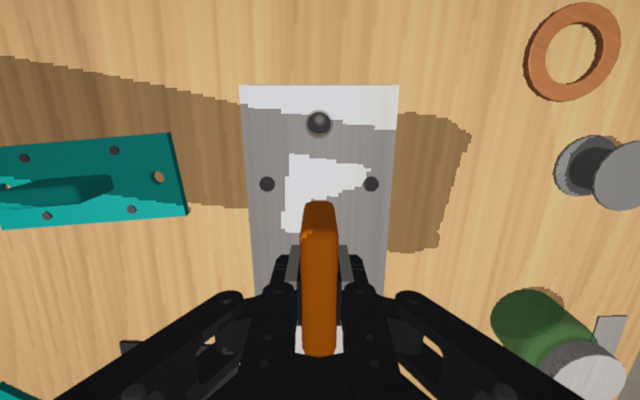

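Plate is free, level and unslipped in the grip. On to a viewing spot past the pad to refine the pad's pose.

```bash
python3 -m handwheel '[[0,[-0.008,-0.005,0.012],[0,0,0]],[0,[-0.008,-0.01,0.026],[0,0,0]],[0,[-0.008,-0.011,0.0265],[0,0,0]],[0,[-0.008,-0.011,0.0265],[0,0,0]],[0,[-0.008,-0.011,0.0265],[0,0,0]],[0,[-0.008,-0.011,0.0265],[0,0,0]],[0,[-0.008,-0.011,0.0265],[0,0,0]],[0,[-0.008,-0.011,0.0265],[0,0,0]],[0,[-0.008,-0.011,0.0265],[0,0,0]],[0,[-0.008,-0.011,0.0265],[0,0,0]]]'; python3 -m handwheel '[[0,[-0.008,-0.011,0.0265],[0,0,0]],[0,[-0.008,-0.011,0.0265],[0,0,0]],[0,[-0.008,-0.011,0.0265],[0,0,0]],[0,[-0.008,-0.011,0.0265],[0,0,0]],[0,[-0.008,-0.011,0.0265],[0,0,0]],[0,[0,-0.006,0.015],[0,0,0]],[0,[0,0,0],[0,0,0]],[0,[0,0,0],[0,0,0]],[0,[0,0,0],[0,0,0]]]'
python3 - <<'E'
from h import *
o=ctrl.get_obs(); print(o["tool_pos"],o["contact_force"],o["opening"])
np.save("w6.npy",np.r_[o["tool_pos"],o["tool_rot"]])
s=ctrl.get_image("wrist"); cv2.imwrite("pics/w6.png",s[...,::-1])
s=ctrl.get_image("scene"); cv2.imwrite("pics/sc6.png",s[...,::-1])
E
```

```text
t: 8.97
tool_pos: [0.512, -0.2525, 0.2055]
tool_rot: [1.182, 1.227, -1.183]
contact_force: [0.4, -0.6, -3.8]
opening: 0.0148
t: 9.72
tool_pos: [0.4577, -0.3996, 0.2443]
tool_rot: [1.183, 1.229, -1.182]
contact_force: [0.5, -1.0, -3.7]
opening: 0.0152
[ 0.45769203 -0.39960447  0.24425983] [ 0.5213457  -1.03992917 -3.73362349] 0.015246794006406614
```

View pics/w6.png

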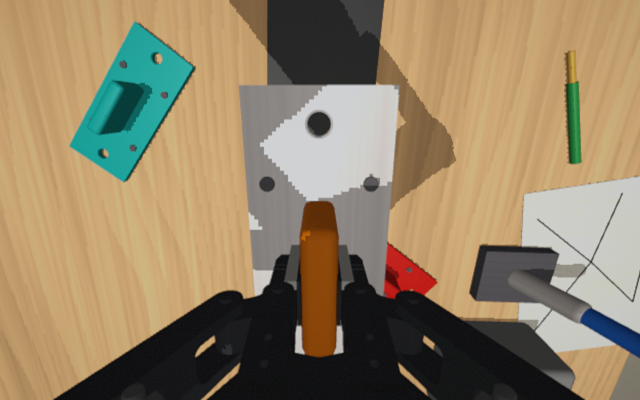

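View pics/sc6.png

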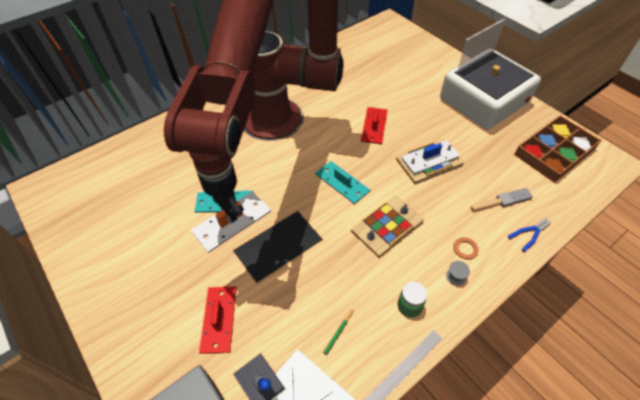

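The pad's long edges show at rows 0–85, around columns 268 and 383. I'll use this view for x and yaw, and the earlier w1 picture (pad's near edge at about row 270) for y.

Run:
```python
from h import *
o=np.load("w6.npy"); o=dict(tool_pos=o[:3],tool_rot=o[3:]); C=cam("wrist",o)
g=cv2.cvtColor(cv2.imread("pics/w6.png"),cv2.COLOR_BGR2HSV).astype(int)
for v in (10,30,50,70,80):
    u=np.flatnonzero((g[v,260:400,1]<60)&(g[v,260:400,2]<70))+260; a,b=ray(C,(u.min(),v),.004),ray(C,(u.max()+1,v),.004); print(v,u.min(),u.max(),a[:2].round(4),b[:2].round(4))
o=np.load("w1.npy"); o=dict(tool_pos=o[:3],tool_rot=o[3:]); C=cam("wrist",o)
im=cv2.imread("pics/w1.png");g=cv2.cvtColor(im,cv2.COLOR_BGR2HSV).astype(int)
for u in (150,155,160,165,170,175):
    c=np.flatnonzero((g[255:300,u,2]<80)&(g[255:300,u,1]<60))+255; print(u,c.min(),ray(C,(u,c.min()),.004)[:2].round(4))
for v in (275,300,330,360):
    c=np.flatnonzero((g[v,130:175,2]<80)&(g[v,130:175,1]<60))+130; print(v,c.min(),ray(C,(c.min(),v),.004)[:2].round(4))
cv2.imwrite("pics/w1p.png",cv2.resize(im[250:330,120:260],(700,400)))
```

```text
10 268 381 [ 0.3935 -0.22  ] [ 0.5208 -0.2151]
30 268 379 [ 0.3932 -0.2398] [ 0.5205 -0.235 ]
50 268 378 [ 0.3929 -0.2604] [ 0.5214 -0.2555]
70 282 376 [ 0.4092 -0.2811] [ 0.5212 -0.2768]
80 291 374 [ 0.4199 -0.2917] [ 0.5199 -0.2878]
150 266 [ 0.3989 -0.1711]
155 267 [ 0.4058 -0.1714]
160 268 [ 0.4127 -0.1718]
165 269 [ 0.4196 -0.1721]
170 270 [ 0.4266 -0.1724]
175 271 [ 0.4335 -0.1727]
275 148 [ 0.3963 -0.1862]
300 147 [ 0.3953 -0.2285]
330 130 [ 0.3707 -0.2871]
360 130 [ 0.3703 -0.3455]
```

View pics/w1p.png

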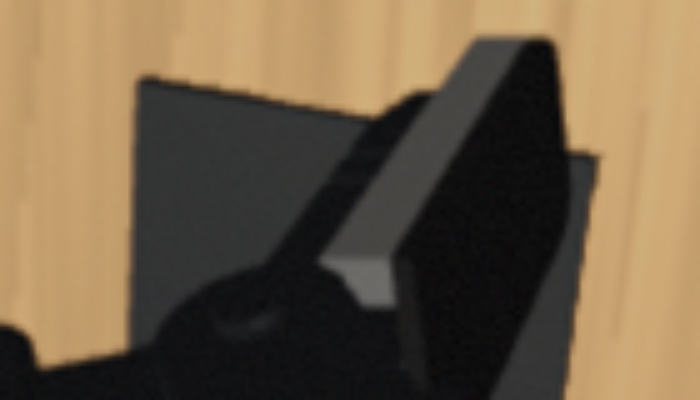

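Pad centre ≈ (0.457, −0.2875), yaw ≈ −0.8° (the static cameras agree within 2 mm). I'll centre over the pad and come down to hover.

```bash
python3 -m handwheel '[[0,[0,0,0],[2.9,0,0]],[0,[0,-0.0005,-0.015],[0,0,0]],[0,[0,-0.0005,-0.025],[0,0,0]],[0,[0,-0.0005,-0.025],[0,0,0]],[0,[0,-0.0005,-0.025],[0,0,0]],[0,[0.01,-0.0003,-0.022],[0,0,0]],[0,[0.02,0,0],[0,0,0]],[0,[0.025,0,0],[0,0,0]],[0,[0.025,0,0],[0,0,0]],[0,[0.025,0,0],[0,0,0]]]'; python3 -m handwheel '[[0,[0.025,0,0],[0,0,0]],[0,[0.025,0,0],[0,0,0]],[0,[0.02,0,0],[0,0,0]],[0,[0.015,0,0],[0,0,0]],[0,[0,0,0],[0,0,0]],[0,[0,0,0],[0,0,0]],[0,[0,0,0],[0,0,0]]]'
python3 - <<'E'
from h import *
o=ctrl.get_obs(); print(o["tool_pos"],o["contact_force"],o["opening"],R.from_rotvec(o["tool_rot"]).as_matrix().round(4))
w=ctrl.get_image("wrist"); cv2.imwrite("pics/w7.png",w[...,::-1])
s=ctrl.get_image("side"); u,v=312,150; a=cv2.resize(s[v-60:v+60,u-60:u+60],(400,400))
s=ctrl.get_image("scene"); u,v=278,230; b=cv2.resize(s[v-70:v+70,u-70:u+70],(400,400))
cv2.imwrite("pics/s7.png",np.hstack([a,b])[...,::-1])
E
```

```text
t: 10.65
tool_pos: [0.4575, -0.2866, 0.1395]
tool_rot: [1.218, 1.203, -1.217]
contact_force: [0.5, -0.5, -3.4]
opening: 0.0153
t: 11.23
tool_pos: [0.4581, -0.2883, 0.0566]
tool_rot: [1.219, 1.201, -1.218]
contact_force: [0.7, -0.6, -3.3]
opening: 0.0151
[ 0.45806364 -0.28833656  0.0566454 ] [ 0.69025889 -0.63729733 -3.32402466] 0.015107991361658857 [[ 0.0016  0.9999 -0.0129]
 [-0.0011 -0.0129 -0.9999]
 [-1.      0.0016  0.0011]]
```

View pics/w7.png

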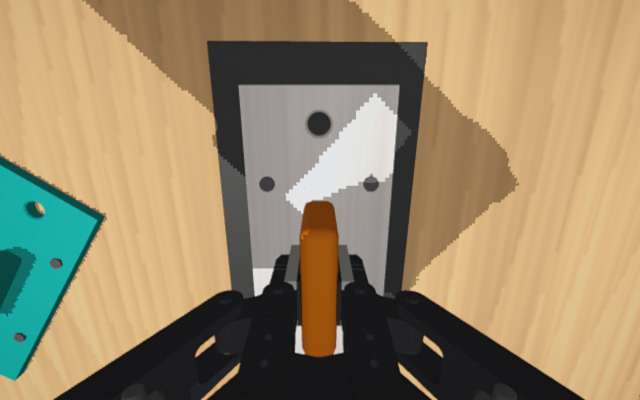

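View pics/s7.png

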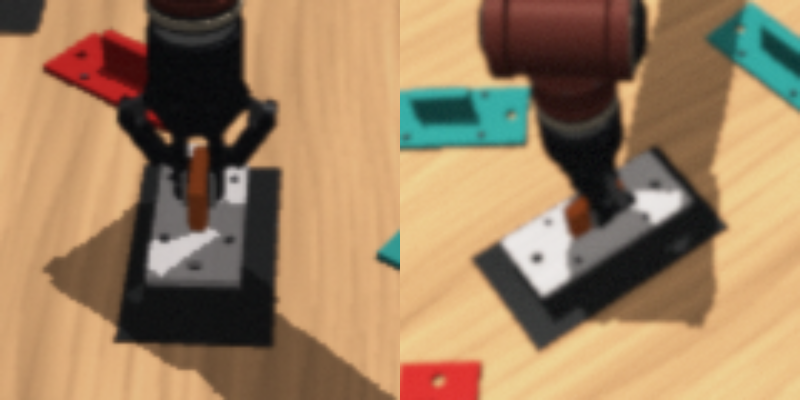

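```bash
python3 - <<'E'
from h import *
o=ctrl.get_obs(); C=cam("wrist",o)
a,b=ray(C,(207.5,41.5),.004),ray(C,(427.5,42.5),.004); print(a,b,(a+b)/2, np.linalg.norm(a-b), np.degrees(np.arctan2(*(b-a)[1::-1])))
E
python3 -m handwheel '[[0,[0.01,-0.001,0],[0,0,0]],[0,[0.008,0,0],[0,0,0]],[0,[0.006,0,0],[0,0,0]],[0,[0.004,0,0],[0,0,0]],[0,[0,0,0],[0,0,0]],[0,[0,0,0],[0,0,0]]]'
```

```text
[ 0.39409594 -0.17333323  0.004     ] [ 0.52318128 -0.17536124  0.004     ] [ 0.45863861 -0.17434723  0.004     ] 0.12910126883445727 -0.900077208820694
t: 11.88
tool_pos: [0.4558, -0.2882, 0.0266]
tool_rot: [1.22, 1.204, -1.22]
contact_force: [1.1, -0.2, -3.7]
opening: 0.0155
```

Pad centre comes out at (0.4568, −0.2893), TCP at (0.4558, −0.2882). Lower the last ~6 mm gently.

```bash
python3 -m handwheel '[[0,[0.002,0.001,0.001],[0,0,0]],[0,[0.0015,0,0],[0,0,0]],[0,[0.001,0,0],[0,0,0]],[0,[0,0,0],[0,0,0]]]'; python3 -m handwheel '[[0,[0.0007,0,0],[0,0,0]],[0,[0,0,0],[0,0,0]]]'
```

```text
t: 12.22
tool_pos: [0.4571, -0.2895, 0.0227]
tool_rot: [1.22, 1.203, -1.22]
contact_force: [0.9, -0.3, -3.2]
opening: 0.0152
t: 12.38
tool_pos: [0.4572, -0.2895, 0.0221]
tool_rot: [1.22, 1.202, -1.22]
contact_force: [-0.8, 0.4, -3.8]
opening: 0.0149
```

```bash
python3 -m handwheel '[[0,[0.0007,0,0],[0,0,0]],[0,[0,0,0],[0,0,0]]]'; python3 -m handwheel '[[0,[0.0007,0,0],[0,0,0]],[0,[0,0,0],[0,0,0]]]'; python3 -m handwheel '[[0,[0.0005,0,0],[0,0,0]],[0,[0,0,0],[0,0,0]]]'
```

```text
t: 12.55
tool_pos: [0.4571, -0.2895, 0.0214]
tool_rot: [1.22, 1.203, -1.22]
contact_force: [0.4, -0.2, -2.4]
opening: 0.0153
t: 12.72
tool_pos: [0.4571, -0.2895, 0.0206]
tool_rot: [1.22, 1.203, -1.22]
contact_force: [-0.2, 0.4, -3.0]
opening: 0.0152
t: 12.88
tool_pos: [0.4572, -0.2896, 0.0206]
tool_rot: [1.219, 1.202, -1.22]
contact_force: [-0.9, 0.8, -0.9]
opening: 0.0154
```

Contact starts at the predicted height (0.0206).

```bash
python3 -m handwheel '[[0,[0.0004,0,0],[0,0,0]],[0,[0,0,0],[0,0,0]]]';  python3 -m handwheel '[[0,[0.0003,0,0],[0,0,0]],[0,[0,0,0],[0,0,0]]]'
```

```text
t: 13.05
tool_pos: [0.4573, -0.2896, 0.0206]
tool_rot: [1.219, 1.203, -1.22]
contact_force: [-4.1, 1.7, 5.0]
opening: 0.015
t: 13.22
tool_pos: [0.4573, -0.2896, 0.0206]
tool_rot: [1.219, 1.203, -1.22]
contact_force: [-4.2, 4.2, 5.7]
opening: 0.0152
```

The plate rests on the pad. Release gradually.

```bash
python3 -m handwheel '[[0.015,[0,0,0],[0,0,0]],[0.016,[0,0,0],[0,0,0]],[0.018,[0,0,0],[0,0,0]],[0.022,[0,0,0],[0,0,0]],[0.03,[0,0,0],[0,0,0]],[0.04,[0,0,0],[0,0,0]],[0.04,[0,0,0],[0,0,0]]]' 20
python3 - <<'E'
from h import *
w=ctrl.get_image("wrist"); cv2.imwrite("pics/w8.png",w[...,::-1])
E
```

```text
t: 13.8
tool_pos: [0.4573, -0.2896, 0.0194]
tool_rot: [1.22, 1.202, -1.22]
contact_force: [0.2, 0.0, 0.3]
opening: 0.04
```

View pics/w8.png

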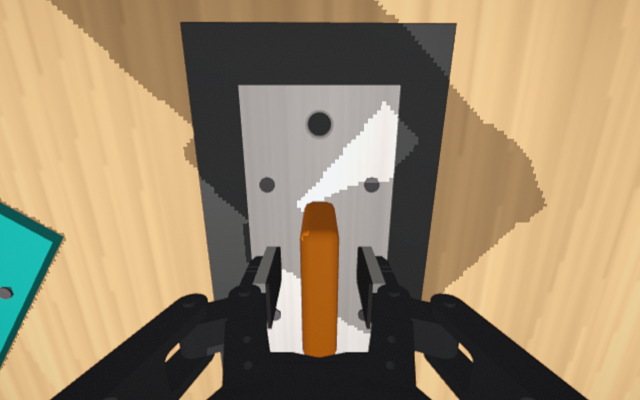

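Fingers (268 and 372) are clear of the handle (302–338), and the plate is centred between the pad edges. Retreat straight up, then off to the side for a final look.

```bash
python3 -m handwheel '[[0.045,[-0.008,0,0],[0,0,0]],[0.045,[-0.015,0,0],[0,0,0]],[0.045,[-0.02,0,0],[0,0,0]],[0.045,[-0.02,0,0],[0,0,0]],[0.045,[-0.025,0,0],[0,0,0]],[0.045,[-0.025,0,0],[0,0,0]],[0.045,[-0.025,0,0],[0,0,0]],[0.045,[-0.025,0,0],[0,0,0]],[0.045,[-0.025,0,0],[0,0,0]],[0.045,[-0.015,0,0],[0,0,0]]]'; python3 -m handwheel '[[0.045,[0,0,0.015],[0,0,0]],[0.045,[0,0,0.015],[0,0,0]],[0.045,[0,0,0.015],[0,0,0]],[0.045,[0,0,0.015],[0,0,0]],[0.045,[0,0,0],[0,0,0]],[0.045,[0,0,0],[0,0,0]],[0.045,[0,0,0],[0,0,0]]]'
python3 - <<'E'
from h import *
o=ctrl.get_obs(); np.save("w9.npy",np.r_[o["tool_pos"],o["tool_rot"]])
for n in ("wrist","side","scene"): cv2.imwrite(f"pics/{n}9.png",ctrl.get_image(n)[...,::-1])
a,b=[cv2.imread(f"pics/{n}9.png") for n in ("side","scene")]
cv2.imwrite("pics/f9.png",np.hstack([cv2.resize(a[90:290,180:380],(400,400)),cv2.resize(b[140:300,220:440],(400,400))]))
# jig/blue stationarity
for n,(r,c) in (("side",((190,400),(200,330))),("scene",((130,190),(395,470)))):
    d=cv2.absdiff(cv2.imread(f"pics/{n}0.png"),cv2.imread(f"pics/{n}9.png"))[r[0]:r[1],c[0]:c[1]].max(2); print(n,(d>40).sum())
E
```

```text
t: 14.68
tool_pos: [0.458, -0.2902, 0.2267]
tool_rot: [1.219, 1.197, -1.218]
contact_force: [-0.4, 0.8, 0.8]
opening: 0.0452
t: 15.27
tool_pos: [0.4558, -0.3496, 0.2212]
tool_rot: [1.221, 1.205, -1.22]
contact_force: [0.5, -0.1, -0.1]
opening: 0.0448
side 2264
scene 0
```

View pics/wrist9.png

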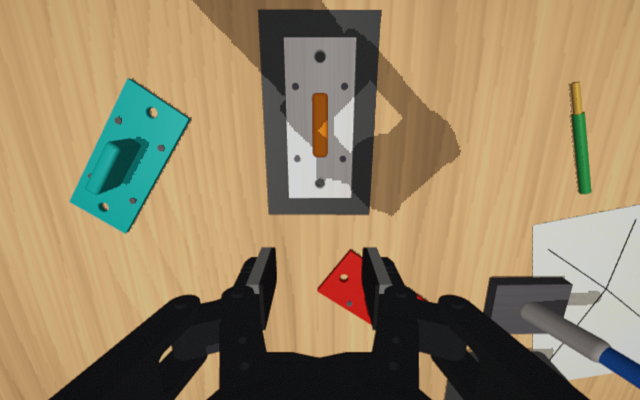

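View pics/f9.png

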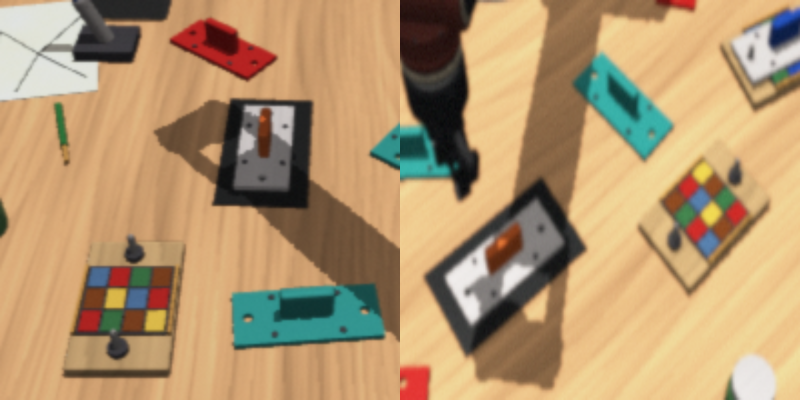

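Plate lies flat, handle up, centred on the pad at wrist (320,115). I'll put numbers on the placing and the jig shift.

Run:
```python
from h import *
o=np.load("w9.npy"); o=dict(tool_pos=o[:3],tool_rot=o[3:]); C=cam("wrist",o)
P=[ray(C,c,.012) for c in ((284,38),(356,38),(289,198),(353,198))]; Q=[ray(C,c,.004) for c in ((259,10.5),(382,10.5),(269,214.5),(369.5,214))]
for X in (P,Q):
    X=np.array(X)[:,:2]; d=X[0]+X[1]-X[2]-X[3]; print("centre",X.mean(0).round(4),"yaw",np.degrees(np.arctan2(d[1],d[0])).round(2)-90)
for n,(r,c) in (("side",((268,280),(210,275))),("scene",((222,256),(350,395)))):
    ims=[np.float32(cv2.cvtColor(cv2.imread(f"pics/{n}{k}.png"),cv2.COLOR_BGR2GRAY)[r[0]:r[1],c[0]:c[1]]) for k in (0,9)]
    print(n,cv2.phaseCorrelate(*ims,cv2.createHanningWindow(ims[0].shape[::-1],cv2.CV_32F)))
a,b=[cv2.imread(f"pics/side{k}.png")[195:290,200:285] for k in (0,9)]
cv2.imwrite("pics/j9.png",np.hstack([cv2.resize(k,(400,447)) for k in (a,b)]))
```

```text
centre [ 0.4579 -0.2898] yaw -0.29000000000000625
centre [ 0.4571 -0.2882] yaw -1.0600000000000023
side ((0.20391693498787333, -0.009453954284846411), 0.8227328039981701)
scene ((-1.4382856441157372, 1.440005913018826), 0.18281820674001434)
```

View pics/j9.png

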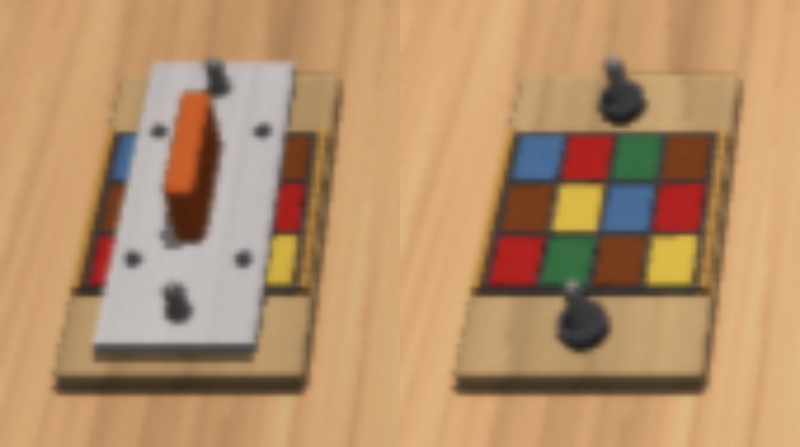

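```bash
python3 -c "
from station import ctrl
print(ctrl.finish_job(), ctrl.get_obs()['t'])"
```

```text
the job is handed in; nothing more can be done
the job is handed in; nothing more can be done
```

I gripped the orange-handled plate by its handle and lifted it level off its pins. I then laid it flat on the pad, handle up, let go and moved clear. The job was handed in at about 15.5 s.

**Placing:** in the last wrist picture the plate centre is at (0.458, −0.290) and the pad centre at (0.457, −0.288), about 2 mm apart. Their yaw differs by about 0.8°.

**Jig and blue plate:** the side view puts the jig's shift at about 0.2 px, which is practically nothing. The scene picture around the blue plate shows no change.

**Disagreements:**
- The scene-camera check of the jig gave a 1.4 px shift at low confidence. I put that down to the plate being in only one of the two pictures.
- A raw difference of the side view showed many changed pixels. I think these come from the lifted plate and the arm's shadow.
- During the lift there was a brief 4 N side load at the pins, which I corrected.

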